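# One turn of the case press wheel

### The arm

A 6-joint arm with a two-finger parallel gripper is mounted at the origin on a cart in front of the work surface, level with it; the furniture and walls round the work are solid. World frame = base frame: x ahead of the robot, y to its left, z up, the work surface at z = 0. Lengths are in m, angles in rad, forces in N, time in s.
With the tool pointing down it reaches from about 0.35 to 0.875 m from the base axis. Payload 15.5 kg.
Tool frame: the origin (TCP) lies at the very end of the fingers, on their centre line; the grasp point (between the pads) lies 19 mm behind it; z points along the fingers, y is the line along which they close (so a half turn about z gives the same grasp; the last joint's range is limited). The gripper opens to 85 mm and grips with 20 to 120 N. Pads are 22 mm wide; open, the fingers measure 114 mm over their backs; the gripper's body (76 mm by 85 mm) begins 54 mm behind the grasp point. The pads swing forward as they close: fully open they stand 13 mm farther back than shut.
Start: joints at [-1.232, 0.494, 1.345, -0, 1.302, -0.096], TCP at [0.263, -0.567, 0.231] pointing down, gripper open.
Joint ranges: [-2.91, 2.91], [-0.82, 2.16], [0.22, 2.67], [-1.22, 4.37], [0.12, 2.79], [-3.08, 3.08]. Speed limits (rad/s): [1.89, 1.89, 2.57, 3.01, 3.01, 3.01].

### API

Orientations are given as a unit quaternion [w, x, y, z].
In Python, from bench import * gives the robot as it stands.
- The arm moves only by the tool arm_command, never from a script. Its argument "commands" is a list of rows, each a list of 5 numbers: the opening, from 0 (shut) to 1 (fully open), then the shift along the world's x, y, z each as a share of 300 mm, from -1 to 1, then the turn about the world's z as a share of 90 degrees, from -1 to 1. In form: [[fingers, x, y, z, turn], ...]. A call has 1 to 5 rows; each row shifts and turns the commanded pose from where the row before left it; what a row does not reach is not made up. A row lasts 1/8 s, in which the tool goes at most 62.5 mm and 10.7 degrees, less where a joint would pass 70% of its speed; a pose out of reach is approached as far as the arm can. A call with a number of a shift or a turn outside -1 to 1 is refused whole. A call with a gripper value outside its range is refused whole. The fingers move at their own pace and stop on an object; "squeeze" is the grip in N (left out, the last holds). Time passes only in rows, so rows that do not move let the fingers close. It gives the time, the measured TCP pose, the force, the opening and the grip force at its end, in the units of the state.
- get_obs(): the state, without advancing time (a new reading comes with each control period).
- read_camera(name): name is "side" or "top"; returns (picture, depth): 480x640x3 uint8, red, green, blue; 480x640 float32, m along the optical axis (not along the pixel's ray), 0 where there is no reading.
- camera_model(name): a dict with "K" (3x3 intrinsics, pixels), "view" (4x4, takes a point from world to camera coordinates). Camera axes: x right, y up, looking along -z (the intrinsics and any distortion apply to the point x, -y, -z); pixel columns grow to the right and rows downward; lengths in m; the calibration is good to about 2 mm. A picture is of the moment at which its call begins. camera_model takes no time and is no camera call.
- job_done(): hands the job in; it is judged then, once.
The state is a dict: "t": time; "qpos": joint angles; "qd": joint speeds; "tau": joint torques, N m; "tcp_pos": TCP position; "tcp_rot": TCP orientation; "ft_force": force on the tool from outside, world axes, zero at the start; "torque": the same for the moment, N m; "gripper_width": finger opening in m; "grip_force": force on a finger pad.
Only numpy, scipy, OpenCV 4.12 (cv2) and the standard library are available. Lean on these libraries where they do the work, as an engineer would, in place of code of your own. Each camera call takes 0.05 s, during which the arm holds its last target. There are 200 camera calls.

### The job

Wind the die of the small watch-case press down by one thread pitch: with the fingertips, push the upright handle of its hand wheel round clockwise (seen from above) through exactly one full turn, so that the handle ends where it began, and leave it. Only push the handle, never take it between the fingers, and do not disturb the two press dies and the eye loupe that stand round the press.

Things in the scene. Friction and masses are not known exactly. Their poses are not given: they have to be found in the camera images.
- wheel_hub (a point): fixed point on the vertical axis of the hand wheel, in the middle plane of its rim, 122 mm above the worktop. The wheel lies level on top of a grey two-column press (base 100 x 130 mm, fixed to the worktop, standing at any small yaw). Rim: circle of radius 60 mm, steel bar 12 mm thick; three spokes; the hub, 32 mm across, stands 15 mm above this point
- spoke_handle: the upright black handle on the rim, where one spoke meets it: a plain vertical post 14 mm in diameter and 44 mm high, a sleeve that can spin on its own pin, its axis 60 mm from the wheel axis. Origin at the centre of its foot, 8 mm above the middle plane of the rim (130 mm above the worktop).
- handle_top (a point): centre of the handle's top end, 174 mm above the worktop
- press_wheel (a joint): angle of the hand wheel in rad, growing clockwise seen from above; at 0 the handle points to the press's own -x side. It starts anywhere between -2.9 and 2.9 and counts on through whole turns (one full turn adds 6.283; no stop is met). The wheel stays where it is left; a push of about 2 N at the handle turns it. Each clockwise turn lowers the upper die 10 mm; it does not reach the watch case below
- brass_die: loose brass-coloured turned die, 22 mm across, 26 mm high, beside the press; origin at the centre of its underside. Must be left alone
- steel_die: loose bright steel ring-shaped die, 34 mm across, 16 mm high, beside the press; origin at the centre of its underside. Must be left alone
- eye_loupe: loose black waisted eye loupe, 35 mm across, 39 mm high, behind the press; origin at the centre of its underside. Must be left alone
Things that resemble listed ones, but are neither listed nor needed, are in the scene too. Leave any red look-alike of the part that bears wheel_hub alone.

How it is judged:
By the outcome, as a careful person would: the job done as asked, in the order asked, and still so for the second after the job is handed in, with the robot touching nothing.
It also fails if it takes over 54 s, if anything falls off the work surface, if the arm or the gripper's body presses on something with over 40 N, if the wrist force passes 120 N, or if a joint passes its speed limit or range.

## Working session

There is one attempt and no reset: what is moved stays moved. The work goes in short steps, Python scripts to look and compute and a tool call to move; the robot and the scene stay as the last step left them, time stands still between calls to the robot, and variables do not carry over. Pictures are saved under pics/ and viewed, at most 12 in all, crops included, and the job is handed in when it is done.

Besides the shell and the picture viewer there is one more tool, called after ">>>" as name(argument=value, ...) on one line, values as JSON. arm_command: Moves the arm, as the interface text tells. Its arguments: {"type":"object","properties":{"commands":{"type":"array"},"squeeze":{"type":"number"}},"required":["commands"]}

```bash
mkdir -p pics
python3 - <<'E'
from bench import *
import cv2,numpy as np
for n in("top","side"):
    p,d=read_camera(n);np.save(f"{n}_d.npy",d);cv2.imwrite(f"pics/{n}1.png",p[:,:,::-1]);m=camera_model(n);print(n,m)
o=get_obs();print(o)
E
```

```text
top {'K': array([[485.0550341 ,   0.        , 312.35769834],
       [  0.        , 485.0550341 , 241.69485026],
       [  0.        ,   0.        ,   1.        ]]), 'view': array([[-0.0014813 , -0.99986739, -0.0162174 , -0.02062994],
       [ 0.98522952, -0.00423618,  0.1711866 , -0.60611173],
       [-0.1712326 , -0.01572429,  0.98510514, -0.89936842],
       [ 0.        ,  0.        ,  0.        ,  1.        ]])}
side {'K': array([[447.13463656,   0.        , 330.1920114 ],
       [  0.        , 447.13463656, 235.29450828],
       [  0.        ,   0.        ,   1.        ]]), 'view': array([[-0.89175947,  0.45238236,  0.0107351 ,  0.5360939 ],
       [-0.30942782, -0.62692702,  0.71499436,  0.05756636],
       [ 0.33018096,  0.63428126,  0.69904779, -1.22249526],
       [ 0.        ,  0.        ,  0.        ,  1.        ]])}
{'t': 0.1, 'qpos': array([-1.23150511e+00,  4.94114371e-01,  1.34606193e+00,  4.74066032e-06,
        1.30249264e+00, -9.54582781e-02]), 'qd': array([-0.00066088, -0.00099817, -0.00196133, -0.00187734,  0.00141502,
       -0.00022974]), 'tau': array([ 3.73260162e-03, -8.83587742e+01, -3.84556067e+01,  1.85913491e-04,
        5.23246112e-03, -3.19499452e-05]), 'tcp_pos': array([ 0.26316129, -0.56654596,  0.23076648]), 'tcp_rot': array([-5.34427424e-04,  9.76466988e-01,  2.15666251e-01, -6.31779765e-05]), 'ft_force': array([-0.21396608,  0.68924094, -0.52704203]), 'torque': array([ 0.00485511,  0.04610215, -0.00796052]), 'grip_force': 0.0, 'gripper_width': 0.08540830708224757}
```

View pics/top1.png

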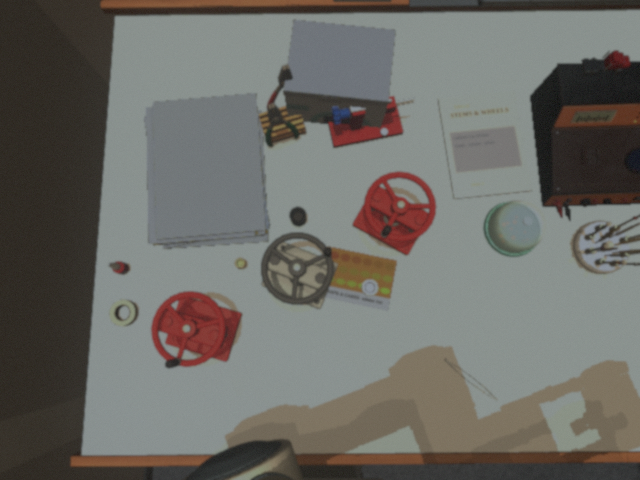

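View pics/side1.png

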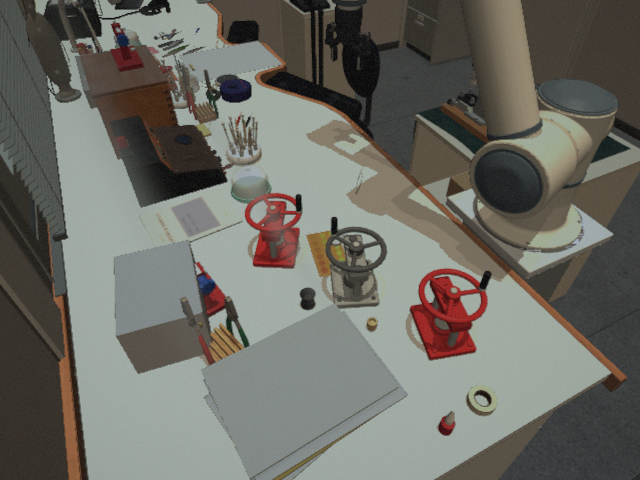

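The top view shows the grey press wheel at about (298,268), with its black handle at (328,252). The loupe is at (298,215), the brass die at (241,264) and the steel die at (123,312). There are red look-alikes at (188,328) and (400,210). The side view shows the grey wheel at (356,250) and its handle at (334,226).

```bash
cat > h.py <<'E'
import numpy as np,cv2
from bench import *
def ray(n,u,v,z):
    m=camera_model(n);K,V=m["K"],m["view"];R,t=V[:3,:3],V[:3,3]
    c=-R.T@t;d=R.T@np.array([(u-K[0,2])/K[0,0],-(v-K[1,2])/K[1,1],-1.])
    return (c+d*(z-c[2])/d[2])[:2]
def proj(n,p):
    m=camera_model(n);K,V=m["K"],m["view"];q=V[:3,:3]@np.array(p)+V[:3,3]
    return K[0,0]*q[0]/-q[2]+K[0,2],K[1,1]*-q[1]/-q[2]+K[1,2]
E
python3 - <<'E'
from h import *
for n,b,(hu,hv) in(("top",(255,225,345,310),(328,252)),("side",(318,210,395,310),(334,226))):
    im=cv2.imread(f"pics/{n}1.png");cr=im[b[1]:b[3],b[0]:b[2]]
    cv2.imwrite(f"pics/{n}crop.png",cv2.resize(cr,None,fx=6 if n=="top" else 5.5,fy=6 if n=="top" else 5.5,interpolation=cv2.INTER_CUBIC))
    g=cr.max(2);mk=(g<60).astype(np.uint8)
    k,l,s,c=cv2.connectedComponentsWithStats(mk)
    print(n,[(s[i][:5].tolist(),c[i].round(1).tolist()) for i in range(1,k) if s[i][4]>8],g[hv-b[1],hu-b[0]])
print("hub",ray("top",298,268,.122),ray("side",356,250,.122))
print("handle",ray("top",328,252,.17),ray("side",334,219,.174))
for nm,u,v,z in(("brass",241,264,.02),("steel",123,312,.01),("loupe",298,215,.03),("redL",188,328,.13),("redLh",172,364,.17),("redR",400,206,.13)):print(nm,ray("top",u,v,z))
E
```

```text
top [([68, 23, 8, 10, 60], [72.0, 27.2])] 55
side [([13, 7, 7, 18, 92], [15.9, 15.8]), ([28, 20, 33, 11, 41], [45.4, 23.0]), ([31, 37, 15, 9, 65], [37.8, 41.6]), ([11, 48, 46, 18, 95], [32.6, 58.7]), ([26, 66, 11, 14, 69], [30.5, 73.0]), ([41, 69, 4, 8, 17], [42.5, 72.3])] 13
hub [0.54597321 0.00241551] [0.54671394 0.01094694]
handle [ 0.56758039 -0.05094546] [ 0.57082333 -0.04621048]
brass [0.5665733  0.12218753]
steel [0.47143731 0.35953142]
loupe [0.66497039 0.00701978]
redL [0.43999361 0.19448171]
redLh [0.3816782  0.20771805]
redR [ 0.6576309  -0.18292688]
```

View pics/topcrop.png

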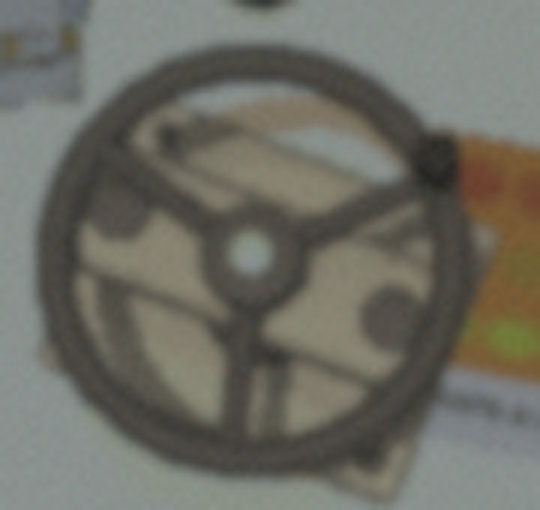

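View pics/sidecrop.png

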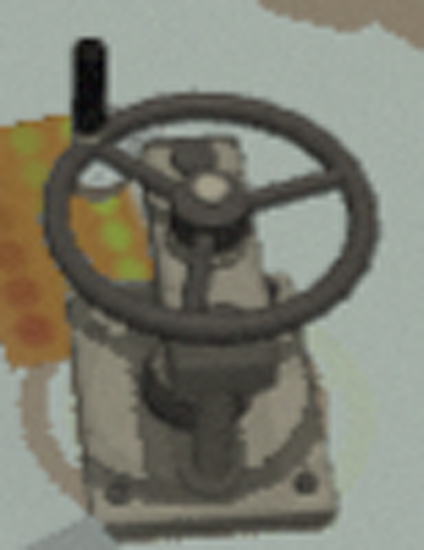

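Run:
```python
from h import *
print("hub",ray("top",297.5,268,.122),ray("side",356.3,249.3,.122))
print("h",ray("top",327,252.2,.155),ray("side",334,218,.174),ray("side",334,233,.132))
H=np.array([.546,.004]);t=np.linspace(0,6.28,200)
for H in([.546,.004],[.546,.003],[.546,.006]):
  for n in("top","side"):
    o=[np.array([proj(n,(H[0]+r*np.cos(a),H[1]+r*np.sin(a),.122)) for a in t]) for r in(.066,)][0]
    print(H,n,o.min(0).round(1),o.max(0).round(1),np.round(proj(n,(*H,.137)),1))
p=ray("top",327,252.2,.155);H=np.array([.546,.004]);print(np.linalg.norm(p-H),np.degrees(np.arctan2(*(p-H)[::-1])))
```

```text
hub [0.54597627 0.00331567] [0.54513261 0.00942992]
h [ 0.56951384 -0.04945401] [ 0.56938713 -0.04899936] [ 0.56973671 -0.04678942]
[0.546, 0.004] top [260.5 232. ] [333.8 304.9] [296.7 267. ]
[0.546, 0.004] side [323.8 226.6] [385.7 271.2] [355.  242.8]
[0.546, 0.003] top [261.1 232. ] [334.4 304.9] [297.3 267. ]
[0.546, 0.003] side [323.6 226.3] [385.5 270.8] [354.8 242.5]
[0.546, 0.006] top [259.4 232. ] [332.7 304.9] [295.6 267. ]
[0.546, 0.006] side [324.2 227.1] [386.2 271.8] [355.5 243.4]
0.05839718665002351 -66.25582626867944
```

>>> arm_command(commands=[[0, 0.093, 0.15, 0, 0], [0, 0.093, 0.15, 0, 0], [0, 0.093, 0.15, 0, 0], [0, 0.093, 0.15, 0, 0], [0, 0.093, 0.15, 0, 0]], squeeze=20)

```text
t: 0.72
tcp_pos: [0.4033, -0.3402, 0.2311]
tcp_rot: [-0.0, 0.976, 0.216, -0.0]
ft_force: [0.1, -0.9, -0.2]
gripper_width: 0.0002
grip_force: 0.0
```

>>> arm_command(commands=[[0, 0.093, 0.15, 0, 0], [0, 0.093, 0.15, 0, 0], [0, 0.093, 0.15, 0, 0], [0, 0.093, 0.15, 0, 0], [0, 0.093, 0.15, 0, 0]])

```text
t: 1.35
tcp_pos: [0.5429, -0.1152, 0.2311]
tcp_rot: [-0.0, 0.976, 0.216, -0.0]
ft_force: [1.0, -0.6, 0.5]
gripper_width: -0.0
grip_force: 0.0
```

>>> arm_command(commands=[[0, 0.093, 0.15, 0, 0], [0, 0.093, 0.15, 0, 0], [0, 0, 0, 0, 0], [0, 0, 0, 0, 0], [0, 0, 0, 0, 0]])

```text
t: 1.98
tcp_pos: [0.5976, -0.0278, 0.2312]
tcp_rot: [0.0, 0.977, 0.215, -0.0]
ft_force: [-0.7, -1.3, 0.3]
gripper_width: 0.0001
grip_force: 0.0
```

>>> arm_command(commands=[[0, 0, 0, -0.14, 0], [0, 0, 0, -0.14, 0], [0, 0, 0, 0, 0]])

```text
t: 2.35
tcp_pos: [0.596, -0.0275, 0.1451]
tcp_rot: [-0.001, 0.977, 0.215, -0.003]
ft_force: [0.3, 0.1, 0.9]
gripper_width: 0.0004
grip_force: 0.0
```

Run:
```python
from h import *
a=[]
for n,b in(("top",(230,190,390,310)),("side",(290,150,450,270))):
    p,d=read_camera(n);a.append(cv2.resize(p[b[1]:b[3],b[0]:b[2],::-1],None,fx=2.5,fy=2.5,interpolation=cv2.INTER_CUBIC))
cv2.imwrite("pics/s2.png",np.hstack(a));print(get_obs()["tcp_pos"],get_obs()["ft_force"])
H=np.array([.546,.0045])
prev=None
# waypoints: radius 60 mm, clockwise
P=[get_obs()["tcp_pos"][:2]]+[H+.06*np.array([np.cos(x),np.sin(x)]) for x in np.radians(np.arange(-42,-42-360-1,-10))]
D=np.diff(np.array(P),axis=0)/.3
for i,x in enumerate(D): print(-42-10*i,x.round(3).tolist())
```

```text
[ 0.59834517 -0.02752071  0.14841134] [ 0.65753337 -0.52587104  0.05612007]
-42 [-0.026, -0.027]
-52 [-0.025, -0.024]
-62 [-0.029, -0.019]
-72 [-0.032, -0.014]
-82 [-0.034, -0.008]
-92 [-0.035, -0.002]
-102 [-0.035, 0.004]
-112 [-0.033, 0.01]
-122 [-0.031, 0.016]
-132 [-0.028, 0.021]
-142 [-0.024, 0.025]
-152 [-0.019, 0.029]
-162 [-0.014, 0.032]
-172 [-0.008, 0.034]
-182 [-0.002, 0.035]
-192 [0.004, 0.035]
-202 [0.01, 0.033]
-212 [0.016, 0.031]
-222 [0.021, 0.028]
-232 [0.025, 0.024]
-242 [0.029, 0.019]
-252 [0.032, 0.014]
-262 [0.034, 0.008]
-272 [0.035, 0.002]
-282 [0.035, -0.004]
-292 [0.033, -0.01]
-302 [0.031, -0.016]
-312 [0.028, -0.021]
-322 [0.024, -0.025]
-332 [0.019, -0.029]
-342 [0.014, -0.032]
-352 [0.008, -0.034]
-362 [0.002, -0.035]
-372 [-0.004, -0.035]
-382 [-0.01, -0.033]
-392 [-0.016, -0.031]
-402 [-0.021, -0.028]
```

View pics/s2.png

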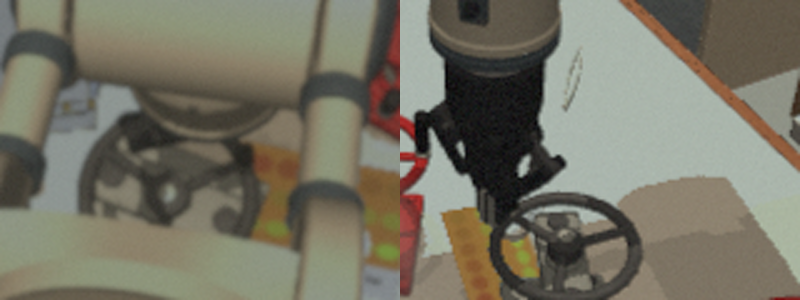

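The top crop shows the rim still in place, with the handle at about (245,150). The side crop shows the shut fingertips at (487,215), behind the handle and clear of the rim. Starting to push.

>>> arm_command(commands=[[0, -0.026, -0.027, 0, 0], [0, -0.012, -0.012, 0, 0], [0, -0.013, -0.012, 0, 0], [0, -0.014, -0.01, 0, 0], [0, -0.015, -0.009, 0, 0]])

```text
t: 3.08
tcp_pos: [0.574, -0.048, 0.1474]
tcp_rot: [0.0, 0.976, 0.216, 0.0]
ft_force: [1.4, 0.7, 2.4]
gripper_width: -0.0002
grip_force: 1.1
```

>>> arm_command(commands=[[0, -0.032, -0.014, 0, 0], [0, -0.034, -0.008, 0, 0], [0, -0.035, -0.002, 0, 0], [0, -0.035, 0.004, 0, 0], [0, -0.033, 0.01, 0, 0]])

```text
t: 3.7
tcp_pos: [0.5226, -0.0507, 0.1473]
tcp_rot: [0.0, 0.976, 0.216, -0.0]
ft_force: [2.2, -0.6, 0.2]
gripper_width: 0.0002
grip_force: 1.2
```

Run:
```python
from h import *
a=[]
for n,b in(("top",(230,190,390,310)),("side",(290,150,450,270))):
    p,d=read_camera(n);a.append(cv2.resize(p[b[1]:b[3],b[0]:b[2],::-1],None,fx=2.5,fy=2.5,interpolation=cv2.INTER_CUBIC))
cv2.imwrite("pics/s3.png",np.hstack(a));o=get_obs();v=o["tcp_pos"][:2]-[.546,.0045];print(o["tcp_pos"],o["ft_force"],np.hypot(*v),np.degrees(np.arctan2(v[1],v[0])))
```

```text
[ 0.52182462 -0.05042072  0.14718169] [-0.95707923 -0.10430276  1.2853294 ] 0.06000611929268475 -113.75846247073912
```

View pics/s3.png

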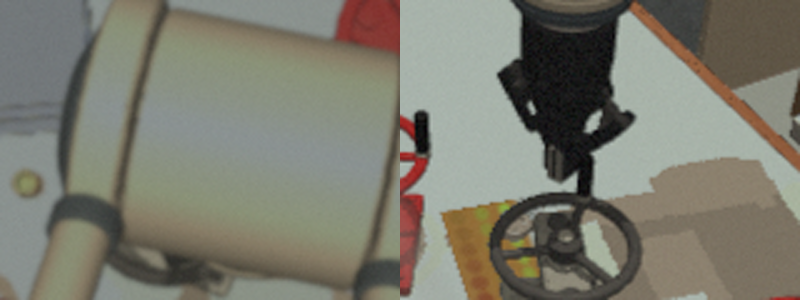

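The side crop shows the handle at (585,175), just ahead of the fingertips at (558,165), so it is turning. Continuing round.

>>> arm_command(commands=[[0, -0.031, 0.016, 0, 0], [0, -0.028, 0.021, 0, 0], [0, -0.024, 0.025, 0, 0], [0, -0.019, 0.029, 0, 0], [0, -0.014, 0.032, 0, 0]])

```text
t: 4.42
tcp_pos: [0.4882, -0.0133, 0.1473]
tcp_rot: [0.0, 0.976, 0.216, 0.0]
ft_force: [2.0, -2.1, -1.1]
gripper_width: 0.0004
grip_force: 1.4
```

>>> arm_command(commands=[[0, -0.008, 0.034, 0, 0], [0, -0.002, 0.035, 0, 0], [0, 0.004, 0.035, 0, 0], [0, 0.01, 0.033, 0, 0], [0, 0.016, 0.031, 0, 0]])

```text
t: 5.05
tcp_pos: [0.4948, 0.0372, 0.1472]
tcp_rot: [-0.0, 0.976, 0.216, -0.0]
ft_force: [-0.7, -2.0, -0.0]
gripper_width: -0.0002
grip_force: 1.1
```

Run:
```python
from h import *
a=[]
for n,b in(("top",(230,190,390,310)),("side",(290,150,450,270))):
    p,d=read_camera(n);a.append(cv2.resize(p[b[1]:b[3],b[0]:b[2],::-1],None,fx=2.5,fy=2.5,interpolation=cv2.INTER_CUBIC))
cv2.imwrite("pics/s4.png",np.hstack(a));o=get_obs();v=o["tcp_pos"][:2]-[.546,.0045];print(o["tcp_pos"],o["ft_force"],np.hypot(*v),np.degrees(np.arctan2(v[1],v[0])))
```

```text
[0.49529515 0.03741598 0.14727956] [0.01120026 0.17139041 0.09784225] 0.06045199882289083 147.00964518808541
```

View pics/s4.png

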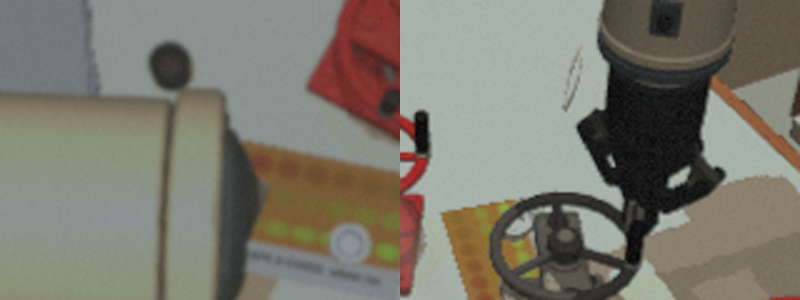

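The side crop shows the handle at (635,245), still led round by the fingertips at (632,215). The wheel turns freely.

>>> arm_command(commands=[[0, 0.021, 0.028, 0, 0], [0, 0.025, 0.024, 0, 0], [0, 0.029, 0.019, 0, 0], [0, 0.032, 0.014, 0, 0], [0, 0.034, 0.008, 0, 0]])

```text
t: 5.78
tcp_pos: [0.5375, 0.0646, 0.1472]
tcp_rot: [-0.0, 0.976, 0.216, -0.0]
ft_force: [-2.3, -2.1, 0.1]
gripper_width: 0.0
grip_force: 1.5
```

>>> arm_command(commands=[[0, 0.035, 0.002, 0, 0], [0, 0.035, -0.004, 0, 0], [0, 0.033, -0.01, 0, 0], [0, 0.031, -0.016, 0, 0], [0, 0.028, -0.021, 0, 0]])

```text
t: 6.4
tcp_pos: [0.5862, 0.0493, 0.1472]
tcp_rot: [-0.0, 0.976, 0.216, 0.0]
ft_force: [-2.6, 1.4, -2.1]
gripper_width: 0.0002
grip_force: 1.1
```

Run:
```python
from h import *
a=[]
for n,b in(("top",(230,190,390,310)),("side",(290,150,450,270))):
    p,d=read_camera(n);a.append(cv2.resize(p[b[1]:b[3],b[0]:b[2],::-1],None,fx=2.5,fy=2.5,interpolation=cv2.INTER_CUBIC))
cv2.imwrite("pics/s5.png",np.hstack(a));o=get_obs();v=o["tcp_pos"][:2]-[.546,.0045];print(o["tcp_pos"],o["ft_force"],np.hypot(*v),np.degrees(np.arctan2(v[1],v[0])))
```

```text
[0.58681697 0.04882725 0.14737746] [ 0.25080048 -0.77725781  0.67915719] 0.06025719543521732 47.36082437485459
```

View pics/s5.png

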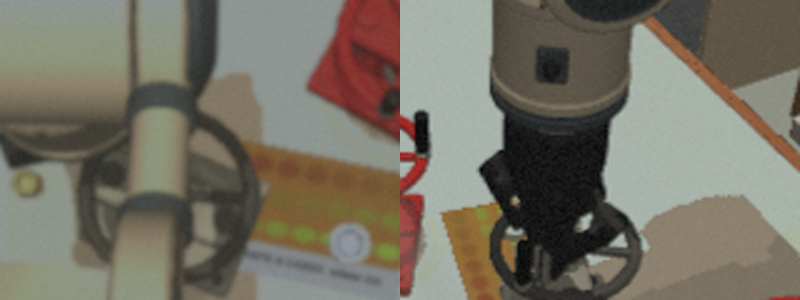

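The side crop shows the fingers inside the far half of the rim, with the handle ahead at about (525,262). The top crop shows the wheel in place and the brass die untouched at (27,184). I'll go on to just short of a full turn.

>>> arm_command(commands=[[0, 0.024, -0.025, 0, 0], [0, 0.019, -0.029, 0, 0], [0, 0.014, -0.032, 0, 0], [0, 0.008, -0.034, 0, 0], [0, 0.002, -0.035, 0, 0]])

```text
t: 7.12
tcp_pos: [0.6059, 0.0023, 0.1473]
tcp_rot: [0.0, 0.976, 0.216, 0.0]
ft_force: [0.1, 1.7, 1.7]
gripper_width: 0.0002
grip_force: 1.0
```

>>> arm_command(commands=[[0, -0.004, -0.035, 0, 0], [0, -0.01, -0.033, 0, 0], [0, -0.008, -0.016, 0, 0], [0, -0.008, -0.015, 0, 0], [0, 0, 0, 0, 0]])

```text
t: 7.75
tcp_pos: [0.5963, -0.0269, 0.1473]
tcp_rot: [0.0, 0.976, 0.216, -0.0]
ft_force: [-0.6, 0.2, -0.2]
gripper_width: -0.0001
grip_force: 0.0
```

>>> arm_command(commands=[[0, 0.025, 0.035, 0, 0], [0, 0, 0, 0.2, 0], [0, 0.1, 0.2, 0.1, 0], [0, 0.05, 0.2, 0, 0], [0, 0.05, 0.2, 0, 0]])

```text
t: 8.38
tcp_pos: [0.6603, 0.1578, 0.2333]
tcp_rot: [0.0, 0.976, 0.216, 0.001]
ft_force: [0.1, -0.6, -1.3]
gripper_width: 0.0
grip_force: 0.0
```

>>> arm_command(commands=[[0, 0.05, 0.2, 0, 0], [0, 0, 0, 0, 0]])

```text
t: 8.62
tcp_pos: [0.6747, 0.2205, 0.2321]
tcp_rot: [-0.0, 0.976, 0.218, 0.0]
ft_force: [-1.3, -1.4, -0.4]
gripper_width: 0.0002
grip_force: 0.0
```

Run:
```python
from h import *
a=[]
for n,b in(("top",(230,190,390,310)),("side",(290,150,450,270))):
    p,d=read_camera(n);cv2.imwrite(f"pics/{n}6.png",p[:,:,::-1]);a.append(cv2.resize(p[b[1]:b[3],b[0]:b[2],::-1],None,fx=2.5,fy=2.5,interpolation=cv2.INTER_CUBIC))
cv2.imwrite("pics/s6.png",np.hstack(a));o=get_obs();print(o["tcp_pos"])
```

```text
[0.67439728 0.21637397 0.2323282 ]
```

View pics/s6.png

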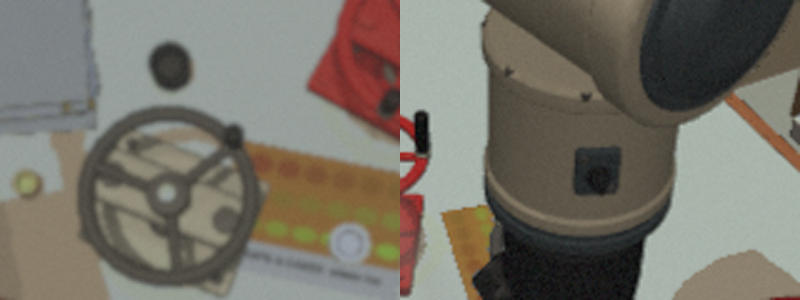

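The top crop shows the handle at (234,135) against its original (243,155), slightly short of the full turn. The loupe at (170,65) and brass die at (27,184) are undisturbed. Next I measure the remaining angle.

```bash
cat >> h.py <<'E'
def ang(f):
    g=cv2.imread(f)[225:310,255:345].max(2);out=[]
    for th in(50,55,60):
        k,l,s,c=cv2.connectedComponentsWithStats((g<th).astype(np.uint8))
        i=1+np.argmax(s[1:,4]) if k>1 else 0
        p=ray("top",*(c[i]+[255,225]),.158);v=p-[.546,.004];out.append((th,int(s[i,4]),p.round(4).tolist(),round(float(np.hypot(*v)),4),round(float(np.degrees(np.arctan2(v[1],v[0]))),1)))
    return out
E
python3 - <<'E'
from h import *
print(ang("pics/top1.png"));print(ang("pics/top6.png"))
E
```

```text
[(50, 21, [0.5662, -0.0496], 0.0573, -69.3), (55, 43, [0.5689, -0.0495], 0.0582, -66.8), (60, 60, [0.569, -0.0493], 0.0581, -66.7)]
[(50, 12, [0.5785, -0.0422], 0.0565, -54.9), (55, 22, [0.5797, -0.042], 0.057, -53.7), (60, 42, [0.5816, -0.0418], 0.058, -52.2)]
```

>>> arm_command(commands=[[0, -0.05, -0.2, 0, 0], [0, -0.05, -0.2, 0, 0], [0, -0.05, -0.2, 0, 0], [0, -0.1, -0.2, 0, 0], [0, 0, 0, 0, 0]])

```text
t: 9.35
tcp_pos: [0.5997, -0.0252, 0.2332]
tcp_rot: [0.0, 0.977, 0.213, -0.0]
ft_force: [0.2, 0.4, -0.4]
gripper_width: -0.0
grip_force: 0.0
```

>>> arm_command(commands=[[0, 0, 0, -0.15, 0], [0, 0, 0, -0.15, 0], [0, 0, 0, 0, 0], [0, -0.025, -0.035, 0, 0], [0, 0, 0, 0, 0]])

```text
t: 9.98
tcp_pos: [0.5945, -0.0323, 0.1447]
tcp_rot: [0.001, 0.977, 0.215, 0.001]
ft_force: [-0.3, 0.4, 0.5]
gripper_width: -0.0003
grip_force: 0.0
```

>>> arm_command(commands=[[0, -0.01, -0.013, 0, 0], [0, -0.01, -0.013, 0, 0], [0, -0.01, -0.013, 0, 0], [0, 0, 0, 0, 0], [0, 0, 0, 0, 0]])

```text
t: 10.6
tcp_pos: [0.5849, -0.0431, 0.1426]
tcp_rot: [-0.0, 0.976, 0.216, -0.0]
ft_force: [0.2, 0.6, -0.2]
gripper_width: 0.0002
grip_force: 0.0
```

>>> arm_command(commands=[[0, 0.025, 0.035, 0, 0], [0, 0, 0, 0.2, 0], [0, 0.1, 0.2, 0.1, 0], [0, 0.05, 0.2, 0, 0], [0, 0.05, 0.2, 0, 0]])

```text
t: 11.22
tcp_pos: [0.6488, 0.1411, 0.2288]
tcp_rot: [0.0, 0.976, 0.216, 0.0]
ft_force: [0.2, -0.7, -0.1]
gripper_width: -0.0001
grip_force: 0.0
```

>>> arm_command(commands=[[0, 0.05, 0.2, 0, 0], [0, 0, 0, 0, 0]])

```text
t: 11.48
tcp_pos: [0.6634, 0.2037, 0.2277]
tcp_rot: [-0.0, 0.976, 0.218, 0.0]
ft_force: [-0.4, -0.6, -0.2]
gripper_width: -0.0001
grip_force: 0.0
```

Run:
```python
from h import *
p,d=read_camera("top");cv2.imwrite("pics/top7.png",p[:,:,::-1])
print(ang("pics/top7.png"))
```

```text
[(50, 9, [0.5626, -0.0507], 0.0572, -73.1), (55, 20, [0.5646, -0.0492], 0.0564, -70.7), (60, 43, [0.5662, -0.0503], 0.0579, -69.6)]
```

Run:
```python
from h import *
H=np.array([.546,.004]);A=np.arange(-110,-20,.5)
a=[]
for f in("top1","top6","top7"):
    im=cv2.imread(f"pics/{f}.png");g=cv2.GaussianBlur(im,(0,0),.7).max(2).astype(np.float32)
    def samp(r,z,A):
        q=np.array([proj("top",(H[0]+r*np.cos(x),H[1]+r*np.sin(x),z)) for x in np.radians(A)],np.float32)
        return cv2.remap(g,q[:,:1],q[:,1:],cv2.INTER_LINEAR)[:,0]
    pr=np.mean([samp(r,z,A) for r in(.058,.06,.062) for z in(.15,.165,.174)],0)
    base=np.median(pr);w=np.clip(base-8-pr,0,None);i=np.argmin(cv2.GaussianBlur(pr[:,None],(1,31),5));w[abs(A-A[i])>15]=0
    print(f,"base",base.round(),"min",pr.min().round(),A[i],"cen",(w@A/w.sum()).round(2))
    for c in(0,120,-120):  # spokes
        B=A[i]+c+np.arange(-22,22,.5);s=np.mean([samp(r,.122,B) for r in(.03,.035,.04,.045)],0)
        w=np.clip(np.percentile(s,40)-s,0,None);print("  spoke",round(float(w@B/w.sum()),2),s.min().round(),np.median(s).round())
    a.append(cv2.resize(im[228:312,255:345],None,fx=2.9,fy=2.9,interpolation=cv2.INTER_CUBIC))
cv2.imwrite("pics/cmp.png",np.hstack(a))
```

```text
top1 base 76.0 min 49.0 -68.5 cen -67.79
  spoke -65.51 74.0 98.0
  spoke 55.8 71.0 93.0
  spoke -184.29 75.0 92.0Traceback (most recent call last):
  File "<stdin>", line 9, in <module>
  File "<stdin>", line 7, in samp
  File "h.py", line 8, in proj
    m=camera_model(n);K,V=m["K"],m["view"];q=V[:3,:3]@np.array(p)+V[:3,3]
ValueError: time passes only in moves, steps and waits
```

```bash
sed -i 's/^from bench import \*/from bench import *\nimport functools\ncamera_model=functools.lru_cache(None)(camera_model)/' h.py
cat > sp.py <<'E'
from h import *
H=np.array([.546,.004]);A=np.arange(-110,-20,.5)
def meas(f):
    im=cv2.imread(f"pics/{f}.png");g=cv2.GaussianBlur(im,(0,0),.7).max(2).astype(np.float32)
    def samp(r,z,A):
        q=np.array([proj("top",(H[0]+r*np.cos(x),H[1]+r*np.sin(x),z)) for x in np.radians(A)],np.float32)
        return cv2.remap(g,q[:,:1].copy(),q[:,1:].copy(),cv2.INTER_LINEAR)[:,0]
    pr=np.mean([samp(r,z,A) for r in(.058,.06,.062) for z in(.15,.165,.174)],0)
    base=np.median(pr);w=np.clip(base-8-pr,0,None);i=np.argmin(cv2.GaussianBlur(pr[:,None],(1,31),5));w[abs(A-A[i])>15]=0
    o=[round(float(w@A/w.sum()),2)]
    for c in(0,120,-120):
        B=A[i]+c+np.arange(-22,22,.5);s=np.mean([samp(r,.122,B) for r in(.03,.035,.04,.045)],0)
        w=np.clip(np.percentile(s,40)-s,0,None);o.append(round(float(w@B/w.sum()),2))
    print(f,"handle, spokes",o)
    return cv2.resize(im[228:312,255:345],None,fx=2.9,fy=2.9,interpolation=cv2.INTER_CUBIC)
E
python3 - <<'E'
from sp import *
cv2.imwrite("pics/cmp.png",np.hstack([meas(f) for f in("top1","top6","top7")]))
E
```

```text
top1 handle, spokes [-67.79, -65.51, 55.8, -184.29]
top6 handle, spokes [-52.72, -52.94, 68.01, -171.36]
top7 handle, spokes [-69.96, -68.55, 52.42, -186.26]
```

View pics/cmp.png

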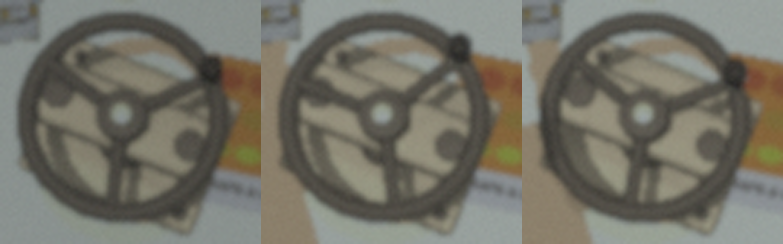

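The three crops are, in order, the original, the wheel short of the turn, and the wheel now. The handle is now at (734,72) in the third crop against (211,67) in the first. The measured overshoot is about 2.7°, so I'll mend it with a very small push from the other side.

>>> arm_command(commands=[[0, -0.085, -0.17, 0, 0], [0, -0.085, -0.17, 0, 0], [0, -0.085, -0.17, 0, 0], [0, -0.085, -0.17, 0, 0], [0, -0.085, -0.17, 0, 0]])

```text
t: 12.15
tcp_pos: [0.5344, -0.0586, 0.2285]
tcp_rot: [0.0, 0.977, 0.215, 0.0]
ft_force: [0.6, -1.3, 0.1]
gripper_width: -0.0001
grip_force: 0.0
```

>>> arm_command(commands=[[0, 0, 0, 0, 0], [0, 0, 0, 0, 0], [0, 0, 0, 0, 0]])

```text
t: 12.52
tcp_pos: [0.536, -0.0559, 0.2283]
tcp_rot: [-0.0, 0.976, 0.216, 0.0]
ft_force: [-0.7, 0.1, -0.7]
gripper_width: 0.0
grip_force: 0.0
```

>>> arm_command(commands=[[0, 0, 0, -0.14, 0], [0, 0, 0, -0.13, 0], [0, 0, 0, 0, 0], [0, 0, 0, 0, 0]])

```text
t: 13.02
tcp_pos: [0.5365, -0.0562, 0.1484]
tcp_rot: [0.0, 0.976, 0.216, 0.0]
ft_force: [-0.5, -0.1, 0.5]
gripper_width: -0.0001
grip_force: 0.0
```

>>> arm_command(commands=[[0, 0.025, -0.005, 0, 0], [0, 0.01, -0.004, 0, 0], [0, 0.01, 0, 0, 0], [0, 0.01, 0, 0, 0], [0, 0, 0, 0, 0]])

```text
t: 13.65
tcp_pos: [0.5523, -0.0593, 0.1473]
tcp_rot: [-0.0, 0.976, 0.216, 0.0]
ft_force: [-0.2, 1.4, 0.7]
gripper_width: 0.0
grip_force: 0.0
```

Run:
```python
from sp import *
p,d=read_camera("top");cv2.imwrite("pics/top8.png",p[:,:,::-1]);meas("top8");print(ang("pics/top8.png"))
p,d=read_camera("side");cv2.imwrite("pics/side8.png",p[:,:,::-1])
for f in("side1","side8"):
    g=cv2.imread(f"pics/{f}.png")[205:240,322:346].max(2);print(f);print(g[[14,18,22]])
print(get_obs()["tcp_pos"],get_obs()["ft_force"])
```

```text
top8 handle, spokes [-98.92, -111.06, 33.62, -236.62]
[(50, 55, [0.5321, -0.0145], 0.0232, -126.9), (55, 142, [0.5369, -0.0146], 0.0207, -116.2), (60, 203, [0.5365, -0.015], 0.0212, -116.4)]
side1
[[175 174 173 173 174 172 174 171 155  78  23  28  34  32  24 107 172 173
  175 174 174 174 173 172]
 [174 174 175 172 174 172 172 172 154  82  16  17  10  26  19 107 176 175
  171 172 174 172 173 174]
 [175 174 174 173 173 174 173 173 155  74  19  15  19  11  37 111 175 175
  172 174 172 166 162 152]]
side8
[[180 180 180 179 180 179 181 178 178 158  46  21  26  22  17  14  46  61
   38  17  29  11  18  48]
 [179 181 179 178 179 180 181 180 177 155  52  23  17  10  21  28  52  66
   61  77 115 160 179 178]
 [181 181 180 181 179 180 182 180 181 158  49  20  18  17  17  57 131 179
  180 179 177 174 167 147]]
[ 0.55206477 -0.05925133  0.14725058] [ 0.59007067  0.59360681 -0.09467699]
```

The side camera sees the handle's left edge while the fingers are there. It sits about 0.8 px right of its original place, which agrees with the 2.7° overshoot. I'll nudge against that edge.

```bash
cat > e.py <<'E'
from h import *
def edge(f):
    g=cv2.imread(f)[214:230,322:333].max(2).astype(float);bg=g[:,:5].mean(1,keepdims=True)
    return round(float(np.mean(11-np.clip((bg-g)/(bg-20),0,1).sum(1))),2)
import sys
if __name__=="__main__":
    n=sys.argv[1];p,d=read_camera("side");cv2.imwrite(f"pics/{n}.png",p[:,:,::-1]);print(edge("pics/side1.png"),edge("pics/side8.png"),edge(f"pics/{n}.png"),get_obs()["tcp_pos"],get_obs()["ft_force"])
E
echo
```

```text
(no output)
```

>>> arm_command(commands=[[0, 0.005, 0.002, 0, 0], [0, 0, 0, 0, 0]])

```text
t: 14.0
tcp_pos: [0.5536, -0.0587, 0.1473]
tcp_rot: [-0.0, 0.976, 0.216, -0.0]
ft_force: [0.1, -0.6, 0.2]
gripper_width: -0.0001
grip_force: 0.5
```

```bash
python3 e.py side9
```

```text
9.6 10.17 9.9 [ 0.55358999 -0.0586819   0.14725704] [-0.47877968  0.40747113  0.069178  ]
```

>>> arm_command(commands=[[0, 0.0035, 0.0015, 0, 0], [0, 0, 0, 0, 0]])

```text
t: 14.3
tcp_pos: [0.5547, -0.0582, 0.1473]
tcp_rot: [-0.0, 0.976, 0.216, -0.0]
ft_force: [-1.3, -1.8, 0.6]
gripper_width: -0.0001
grip_force: 0.6
```

```bash
python3 e.py side10
```

```text
9.6 10.17 9.47 [ 0.55468383 -0.0581955   0.14727082] [-1.44764285  0.07169327 -1.22200144]
```

>>> arm_command(commands=[[0, -0.04, -0.01, 0, 0], [0, 0, 0, 0.15, 0], [0, 0, 0, 0.15, 0], [0, -0.1, -0.17, 0, 0], [0, -0.1, -0.17, 0, 0]])

```text
t: 14.98
tcp_pos: [0.4816, -0.164, 0.2378]
tcp_rot: [0.0, 0.976, 0.217, 0.001]
ft_force: [-0.0, -1.0, 1.1]
gripper_width: -0.0001
grip_force: 0.0
```

>>> arm_command(commands=[[0, -0.1, -0.17, 0, 0], [0, -0.1, -0.17, 0, 0], [0, -0.1, -0.17, 0, 0], [0, -0.1, -0.17, 0, 0], [0, 0, 0, 0, 0]])

```text
t: 15.6
tcp_pos: [0.3602, -0.37, 0.2372]
tcp_rot: [0.0, 0.977, 0.213, -0.0]
ft_force: [0.5, 0.6, 0.6]
gripper_width: 0.0002
grip_force: 0.0
```

```bash
python3 e.py side11
python3 - <<'E'
from sp import *
p,d=read_camera("top");cv2.imwrite("pics/top11.png",p[:,:,::-1]);meas("top1");meas("top11")
a=[cv2.imread(f"pics/{n}11.png") for n in("top","side")]
cv2.imwrite("pics/fin.png",np.hstack([cv2.resize(a[0][150:390,80:400],(400,300)),cv2.resize(a[1][180:420,250:570],(400,300))]))
E
```

```text
9.6 10.17 9.67 [ 0.36120127 -0.36821928  0.23718983] [ 0.05391633  0.27856295 -0.61328556]
top1 handle, spokes [-67.79, -65.51, 55.8, -184.29]
top11 handle, spokes [-67.78, -65.55, 55.6, -184.83]
```

View pics/fin.png

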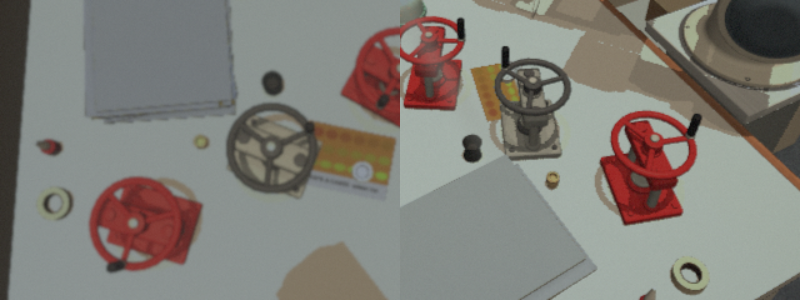

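The handle is back at (310,127) in the top crop, within about 0.2° of where it began. The dies and the loupe are in place and the robot is clear of everything.

```bash
python3 -c "
from bench import *
print(job_done())"
```

```text
the job is handed in; nothing more can be done
None
```

The wheel was pushed one full clockwise turn by its handle, which ended within about 0.2° of its start after I pushed back a roughly 2.7° overshoot from the other side; the dies and loupe were not disturbed, and the job is handed in.

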